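# Load a balanced pair of tubes into the angle rotor

## Robot

A 6-joint arm with a two-finger parallel gripper is mounted at the origin on the work surface. World frame = base frame: x ahead of the robot, y to its left, z up, the work surface at z = 0. Lengths are in m, angles in rad, forces in N, time in s.
With the tool pointing down it reaches from about 0.425 to 0.95 m from the base axis. Payload 14.7 kg.
Tool frame: the origin (TCP) lies at the very end of the fingers, on their centre line; the grasp point (between the pads) lies 19 mm behind it; z points along the fingers, y is the line along which they close (so a half turn about z gives the same grasp; the last joint's range is limited). The gripper opens to 85 mm and grips with 20 to 120 N. Pads are 22 mm wide; open, the fingers measure 114 mm over their backs; the gripper's body (76 mm by 85 mm) begins 54 mm behind the grasp point. The pads swing forward as they close: fully open they stand 13 mm farther back than shut.
Start: joints at [1.073, 0.48, 1.596, -0, 1.065, -0.047], TCP at [0.283, 0.585, 0.231] pointing down, gripper open.
Joint ranges: [-2.75, 2.75], [-0.82, 2.05], [0.23, 2.67], [-1.56, 4.7], [0.09, 2.69], [-2.92, 2.92]. Speed limits (rad/s): [1.89, 1.89, 2.39, 3.01, 3.01, 3.01].

## Interface

Orientations are given as [roll, pitch, yaw] about the fixed x, y, z axes, in that order (R = Rz(yaw) Ry(pitch) Rx(roll)).
In Python, from station import observe, capture, get_calibration, sign_off, cut_out gives the robot as it stands.
- The arm moves only by the tool play_rows, never from a script. Its argument "increments" is a list of rows, each a list of 7 numbers: the shift along the tool's x, y, z in m, then the turn, a rotation vector about the tool's x, y, z in rad, then the closure, from 0 (fully open) to 1 (shut). In form: [[tx, ty, tz, wx, wy, wz, hand], ...]. A call has 1 to 5 rows; each row is the pose to reach, as a shift and turn from the pose commanded when the call began, along the tool's axes at that moment; what a row does not reach only later rows make up. A row lasts 1/12 s, in which the tool goes at most 41.7 mm and 7.16 degrees, less where a joint would pass 70% of its speed; a pose out of reach is approached as far as the arm can. A call with a gripper value outside its range is refused whole. The fingers move at their own pace and stop on an object; "force" is the grip in N (left out, the last holds). Time passes only in rows, so rows that repeat a pose let the fingers close. It gives the time, the measured TCP pose, the force, the opening and the grip force at its end, in the units of the state.
- observe(): the state, without advancing time (a new reading comes with each control period).
- capture(name): name is "scene" or "top"; returns (picture, depth): 384x512x3 uint8, red, green, blue; 384x512 float32, m along the optical axis (not along the pixel's ray), 0 where there is no reading.
- get_calibration(name): a dict with "camera_matrix" (3x3 intrinsics, pixels), "position" and "orientation" of the camera in the world. Camera axes: x right, y up, looking along -z (the intrinsics and any distortion apply to the point x, -y, -z); pixel columns grow to the right and rows downward; lengths in m; the calibration is good to about 2 mm. A picture is of the moment at which its call begins. get_calibration takes no time and is no camera call.
- sign_off(): hands the job in; it is judged then, once.
Trained networks look in the newest picture that a camera, given by its name, has taken for a name from the list of things; names that differ only in an ending like _2 or _b are one class to them, and where a whole thing is asked for, a point or a joint stands for the part that bears it (a point fixed in the world has none). Each returns a list of dicts, best first, with "p" (0 to 1); they miss things now and then, are a little off and sometimes report something else, mostly with a low value. They report only what shows in the picture. A call takes as long as a camera call.
- cut_out(camera, target): "mask" (384x512 bool, what is visible of it) and "box" ([left, top, right, bottom] in pixels, round what is visible of it).
The state is a dict: "t": time; "joint_positions": joint angles; "joint_vel": joint speeds; "tau": joint torques, N m; "tool_pos": TCP position; "orientation": TCP orientation; "force": force on the tool from outside, world axes, zero at the start; "torque": the same for the moment, N m; "grip_width": opening from 0.0 (shut) to 1.0 (fully open); "finger_force": force on a finger pad.
Only numpy, scipy, OpenCV 4.12 (cv2) and the standard library are available. Lean on these libraries where they do the work, as an engineer would, in place of code of your own. Each camera call takes 0.05 s, during which the arm holds its last target. There are 200 camera calls.

## Task

The centrifuge rotor already holds one balanced pair; load the two long stoppered tubes from the rack as a second pair. Lift each one straight up out of the rack and lower it stopper up, without letting it drop, through a free hole of the tilted rotor until it is fully home, so that the two face each other across the rotor. Leave the tubes already loaded, the other tubes in the rack and everything else on the bench where they are.

Things in the scene. Friction and masses are not known exactly. Their poses are not given: they have to be found in the camera images.
- tubeA_mid (a point): one of the two long tubes to load: stoppered glass blood tube with a round bottom, 107 mm long overall: glass 16 mm in diameter, then over its top 22 mm a mauve stopper 20 mm in diameter; about 30 g. This point is its centre, half-way up (53.5 mm from either end); z runs along the tube towards the stopper. It starts upright in the rack, with its top 112 mm above the table
- tubeB_mid (a point): the other long tube to load, the same as tubeA_mid in every way
- rotor: six-hole angle rotor of bare metal in the centrifuge's bowl; it does not turn. Origin on its axis, 66 mm above the table. Six sloping plates form a dish, each with a hole: mouths on a circle of 62 mm radius, 146 mm above the table, 60 degrees apart, numbered round: 0 faces 3, 1 faces 4, 2 faces 5. Holes 0 and 3 already hold tubes. The hub stays over 20 mm lower than the mouths
- hole0 (a point): point on the axis of rotor hole 0, 16.5 mm below its mouth, where the centre of a long tube lies when it is fully home; z points up out of the hole along its axis, which leans 30 degrees from vertical towards the rotor's axis; x points outwards. The hole is 18.5 mm wide and, with its sleeve, 70 mm deep to a closed floor; the top of a tube that is home stands 37 mm out of the mouth. Holds a tube at the start
- hole1 (a point): the same for rotor hole 1; free at the start, faces hole4
- hole2 (a point): the same for rotor hole 2; free at the start, faces hole5
- hole3 (a point): the same for rotor hole 3; holds a tube at the start
- hole4 (a point): the same for rotor hole 4; free at the start, faces hole1
- hole5 (a point): the same for rotor hole 5; free at the start, faces hole2
- centrifuge: grey-white bench centrifuge, fixed, 165 mm high, 280 mm wide (y), with a round bowl 244 mm wide. Origin on the table under the rotor's axis; the housing reaches from x = -165 to +150 mm. x points to its back, where the open lid (270 mm wide, 285 mm tall, 30 mm thick) stands up from its hinge at x = 145 mm, 171 mm above the table, leaning 23 degrees backwards
- rack: white moulded tube rack, fixed, 192 mm (x) by 102 mm (y), top 72 mm above the table, 6 by 3 upright places at 30 mm pitch, each 18 mm wide, floor 5 mm above the table. Origin on the table at its centre. Eight of the 18 places are taken; each tube has no near neighbour on either side along at least one of the rack's axes
- short1_mid (a point): a short stoppered tube in the rack, to be left alone: as the long ones but 82 mm long, hanging by its stopper, top 94 mm above the table. The point is its centre
- short2_mid (a point): a short stoppered tube in the rack, to be left alone: as the long ones but 82 mm long, hanging by its stopper, top 94 mm above the table. The point is its centre
- plain1_mid (a point): a plain open glass test tube without stopper in the rack, to be left alone: 16 mm in diameter, 125 mm long, top 130 mm above the table. The point is its centre
- plain2_mid (a point): a plain open glass test tube without stopper in the rack, to be left alone: 16 mm in diameter, 125 mm long, top 130 mm above the table. The point is its centre
- plain3_mid (a point): a plain open glass test tube without stopper in the rack, to be left alone: 16 mm in diameter, 125 mm long, top 130 mm above the table. The point is its centre
- plain4_mid (a point): a plain open glass test tube without stopper in the rack, to be left alone: 16 mm in diameter, 125 mm long, top 130 mm above the table. The point is its centre
- loadA_mid (a point): a long tube, the same kind as tubeA, already home in rotor hole 0, to be left alone; its stopper stands 37 mm proud of the plate. The point is its centre
- loadB_mid (a point): a long tube, the same kind as tubeA, already home in rotor hole 3, to be left alone; its stopper stands 37 mm proud of the plate. The point is its centre
- tip_box: closed pipette-tip box, 122 by 84 by 56 mm, loose; origin at the centre of its underside
- pipette: hand pipette, about 260 mm long and 30 mm thick, lying loose; origin under its middle, x along it
- paper_roll: printer paper roll standing on end, 60 mm wide, 57 mm high, loose; origin at the centre of its underside
- spray_bottle: white trigger spray bottle, 74 mm wide, 218 mm high, loose; origin at the centre of its underside

How it is judged:
By the outcome, as a careful person would: the job done as asked, in the order asked, and still so for the second after the job is handed in, with the robot touching nothing.
It also fails if it takes over 67 s, if anything falls off the work surface, if the arm or the gripper's body presses on something with over 40 N, if the wrist force passes 120 N, or if a joint passes its speed limit or range.

## Working session

There is one attempt and no reset: what is moved stays moved. The work goes in short steps, Python scripts to look and compute and a tool call to move; the robot and the scene stay as the last step left them, time stands still between calls to the robot, and variables do not carry over. Pictures are saved under pics/ and viewed, at most 10 in all, crops included, and the job is handed in when it is done.

Besides the shell and the picture viewer there is one more tool, called by a JSON object that holds its "op" and its "data", one argument or row to a line. play_rows: Moves the arm, as the interface text tells. Its arguments: {"type":"object","properties":{"increments":{"type":"array","items":{"type":"array","items":{"type":"number"}}},"force":{"type":"number"}},"required":["increments"]}

```bash
ls; mkdir -p pics
python3 - <<'E'
from station import *
import cv2,numpy as np
s=observe();print(s)
for n in("scene","top"):
    p,d=capture(n);cv2.imwrite(f"pics/{n}0.png",p[:,:,::-1]);np.savez(f"{n}0.npz",p=p,d=d);c=get_calibration(n);print(n,c)
    for t in("tubeA_mid","rotor","rack","short1_mid","plain1_mid","loadA_mid","centrifuge"):
        print(t,[(round(r["p"],2),r["box"],int(r["mask"].sum())) for r in cut_out(n,t)][:6])
E
```

```text
pics
{'t': 0.0, 'joint_positions': array([ 1.07340047e+00,  4.80841758e-01,  1.59690487e+00,  2.53803352e-05,
        1.06511796e+00, -4.66127242e-02]), 'joint_vel': array([-4.25870885e-05,  1.75086120e-03, -1.86563669e-03,  5.84055778e-05,
       -4.74421666e-04, -1.83555603e-04]), 'tau': array([ 3.43700420e-03, -9.50644970e+01, -4.30175400e+01,  4.51670339e-04,
        1.20476927e-02,  1.08143113e-04]), 'tool_pos': array([0.28295677, 0.58469095, 0.23065441]), 'orientation': array([-3.14032313e+00, -8.14310216e-05,  2.69079716e+00]), 'force': array([-0.36444473, -0.01369219,  0.6358489 ]), 'torque': array([ 0.01065804, -0.03036626,  0.04682692]), 'finger_force': 0.0, 'grip_width': 0.9973053461298609}
scene {'camera_matrix': array([[361.61170278,   0.        , 255.31937871],
       [  0.        , 361.61170278, 196.60762296],
       [  0.        ,   0.        ,   1.        ]]), 'position': array([1.03565201, 0.16874358, 0.82919979]), 'orientation': array([ 0.61803966, -0.00817783,  1.96571546])}
tubeA_mid [(0.54, [201.1, 169.5, 211.3, 182.8], 104)]
rotor [(0.92, [305.4, 189.4, 396.2, 
[... 467 characters left out ...]
a_matrix': array([[426.92140959,   0.        , 260.06802702],
       [  0.        , 426.92140959, 185.24959849],
       [  0.        ,   0.        ,   1.        ]]), 'position': array([ 0.33849235, -0.01778507,  1.32659688]), 'orientation': array([ 0.17110674, -0.01042089, -1.595788  ])}
tubeA_mid [(0.46, [305.9, 200.7, 311.3, 203.6], 29)]
rotor [(0.88, [140.4, 150.2, 205.4, 220.1], 3030)]
rack [(0.7, [298.5, 168.5, 338.8, 230.7], 2181), (0.34, [223.2, 85.7, 246.7, 130.9], 797)]
short1_mid []
plain1_mid [(0.46, [304.9, 221.3, 314.2, 225.7], 42), (0.4, [174.8, 187.3, 201.0, 210.0], 393)]
loadA_mid [(0.38, [150.8, 163.8, 160.3, 168.9], 46)]
centrifuge [(0.57, [6.7, 70.8, 242.0, 246.3], 19889)]
```

Run:
```python
import cv2
s=cv2.imread("pics/scene0.png");t=cv2.imread("pics/top0.png")
a=cv2.resize(s[130:290,150:410],(780,480),interpolation=cv2.INTER_CUBIC);cv2.imwrite("pics/a.png",a)
b=cv2.resize(t[140:240,130:350],(792,360),interpolation=cv2.INTER_CUBIC);cv2.imwrite("pics/b.png",b)
```

```text
(no output)
```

View pics/a.png

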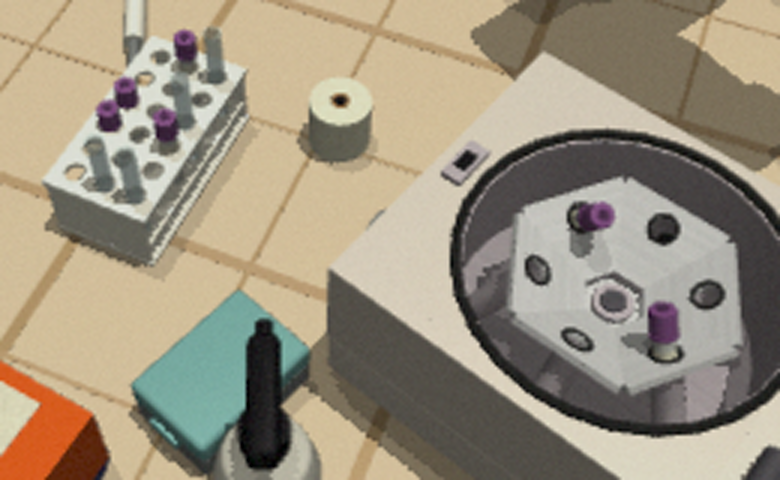

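View pics/b.png

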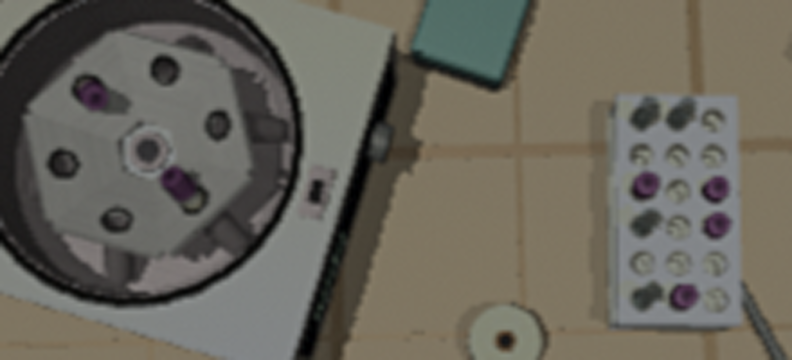

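View pics/top0.png

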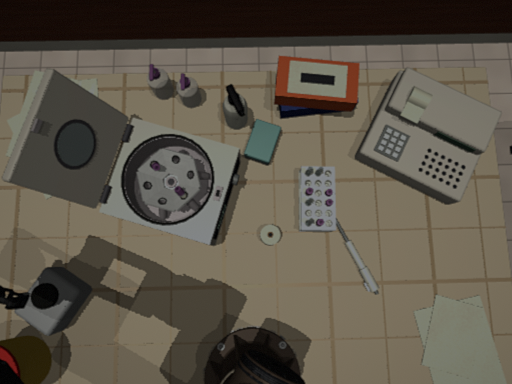

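The scene crop shows the rack with four mauve stoppers, at crop (185,45), (125,93), (108,115) and (165,125). It also shows the rotor with loaded tubes at (600,215) and (663,320) and four free holes. In the top view the rotor is near (172,182) and the rack near (318,198).

```bash
cat > h.py <<'E'
import numpy as np,cv2
from scipy.spatial.transform import Rotation as R
from station import *
def cam(n):
    c=get_calibration(n);return np.array(c["camera_matrix"]),np.array(c["position"]),R.from_euler("xyz",c["orientation"]).as_matrix()
def cloud(n,d):
    K,p,M=cam(n);v,u=np.mgrid[:d.shape[0],:d.shape[1]]
    P=np.stack([(u-K[0,2])/K[0,0]*d,-(v-K[1,2])/K[1,1]*d,-d],-1)
    W=P@M.T+p;W[d<=0]=np.nan;return W
def proj(n,X):
    K,p,M=cam(n);q=(np.atleast_2d(X)-p)@M;return np.stack([K[0,0]*q[:,0]/-q[:,2]+K[0,2],-K[1,1]*q[:,1]/-q[:,2]+K[1,2]],-1)
E
python3 - <<'E'
from h import *
for n in("scene","top"):
    f=np.load(n+"0.npz");W=cloud(n,f["d"]);p=f["p"].astype(int)
    pur=((p[...,0]-p[...,1]>25)&(p[...,2]-p[...,1]>20)).astype(np.uint8)
    k,l,s,c=cv2.connectedComponentsWithStats(pur)
    for i in range(1,k):
        if s[i,4]<8:continue
        w=W[l==i];z=w[:,2];zt=np.nanpercentile(z,95);t=w[z>zt-.006]
        print(n,c[i].round(1),s[i,4],"ztop %.4f"%zt,"top",np.nanmean(t,0).round(4),"all",np.nanmean(w,0).round(4))
    # rack top
    m=(abs(W[...,2]-.072)<.004)&(abs(W[...,1]+.13)<.17)&(abs(W[...,0]-.35)<.2)&(p.min(-1)>(60))
    k,l,s,c=cv2.connectedComponentsWithStats(m.astype(np.uint8));i=1+s[1:,4].argmax();w=W[l==i]
    print("rack",s[i],cv2.minAreaRect(w[:,:2].astype(np.float32)*1000),np.median(w[:,2]))
    # centrifuge top z=.165 
    m=(abs(W[...,2]-.165)<.006)
    k,l,s,c=cv2.connectedComponentsWithStats(m.astype(np.uint8));i=1+s[1:,4].argmax();w=W[l==i]
    print("cent",s[i],cv2.minAreaRect(w[:,:2].astype(np.float32)*1000))
    cs,hh=cv2.findContours((l==i).astype(np.uint8),cv2.RETR_CCOMP,cv2.CHAIN_APPROX_NONE)
    b=max([x for x,h in zip(cs,hh[0]) if h[3]>=0],key=len)[:,0]
    w=W[b[:,1],b[:,0]];w=w[abs(w[:,2]-.165)<.006];print("bowl",cv2.fitEllipse((w[:,:2]*1000).astype(np.float32)))
    print("table",np.nanmedian(W[...,2][abs(W[...,2])<.02]))
E
```

```text
scene [211.  142.4] 29 ztop 0.1142 top [ 0.4428 -0.2026  0.112 ] all [ 0.4428 -0.2026  0.112 ]
scene [191.2 158.1] 29 ztop 0.0965 top [ 0.501  -0.2347  0.0943] all [ 0.501  -0.2347  0.0943]
scene [185.6 166. ] 34 ztop 0.0959 top [ 0.5307 -0.2354  0.0943] all [ 0.531  -0.2353  0.094 ]
scene [204.1 168.8] 34 ztop 0.1144 top [ 0.5332 -0.1769  0.1122] all [ 0.5332 -0.1769  0.1122]
scene [350.  201.2] 58 ztop 0.1809 top [0.5348 0.1908 0.1784] all [0.5357 0.1918 0.1769]
scene [371.4 236.9] 93 ztop 0.1806 top [0.6005 0.253  0.1781] all [0.6039 0.2547 0.1734]
scene [297.4 341.7] 345 ztop 0.1781 top [0.8484 0.1805 0.1764] all [0.8561 0.1804 0.1597]
scene [344.  373.4] 226 ztop 0.1783 top [0.8734 0.2699 0.1764] all [0.8761 0.2681 0.1686]
rack [177 142  55  45 805] ((484.2199401855469, -205.1647491455078), (103.2315902709961, 132.49234008789062), 88.29000854492188) 0.07202942635189769
cent [ 259  147  193  168 8087] ((563.590576171875, 217.15225219726562), (320.2494201660156, 283.5359802246094), 72.13263702392578)
bowl ((567.1114501953125, 221.48989868164062), (238.9580841064453, 240.94143676757812), 83.78191375732422)
table 0.0002702647766673616
top [150.5  71.5] 28 ztop 0.1803 top [0.8722 0.2698 0.1775] all [0.8739 0.27   0.1767]
top [182.   82.3] 34 ztop 0.1802 top [0.8397 0.1799 0.1771] all [0.8394 0.1799 0.1768]
top [309.  191.4] 9 ztop 0.1148 top [ 0.5265 -0.1762  0.1125] all [ 0.5265 -0.1762  0.1125]
top [327.9 192.2] 9 ztop 0.0989 top [ 0.5269 -0.2332  0.0963] all [ 0.5259 -0.234   0.0933]
rack [301 186  36  45 961] ((483.35882568359375, -207.53541564941406), (102.81468963623047, 131.72674560546875), 88.57677459716797) 0.07182343035929528
cent [ 100  118  140  127 5488] ((561.4954833984375, 212.7966766357422), (316.7602844238281, 280.7637023925781), 72.17440795898438)
bowl ((562.95361328125, 218.7436981201172), (239.86256408691406, 240.70846557617188), 73.41181945800781)
table 0.0003686662392858864
```

```bash
cat >> h.py <<'E'
def hole(c,ph,k,s=0.,dz=0.):
    """point on axis of hole k, s above mouth, and axis"""
    a=ph+k*np.pi/3;o=np.array([np.cos(a),np.sin(a),0]);ax=np.array([-.5*o[0],-.5*o[1],np.sqrt(.75)])
    return np.array([c[0],c[1],.146+dz])+.062*o+s*ax,ax,o
E
python3 - <<'E'
from h import *
from scipy.optimize import minimize
for n in("scene","top"):
    f=np.load(n+"0.npz");W=cloud(n,f["d"]);p=f["p"];g=p.astype(float).mean(-1)
    K,cp,M=cam(n)
    v,u=np.mgrid[:384:.5,:512:.5];sel=(u>(290 if n=="scene" else 130))&(u<(410 if n=="scene" else 215))&(v>(180 if n=="scene" else 140))&(v<(280 if n=="scene" else 230))
    u=u[sel];v=v[sel];ray=np.stack([(u-K[0,2])/K[0,0],-(v-K[1,2])/K[1,1],-np.ones_like(u)],-1)@M.T
    gi=cv2.remap(g.astype(np.float32),u.astype(np.float32)[None],v.astype(np.float32)[None],1)[0]
    dd=cv2.remap(f["d"],u.astype(np.float32)[None],v.astype(np.float32)[None],0)[0];X=cp+ray*dd[:,None]
    def cost(x,mode):
        c=0
        for k in(1,2,4,5):
            m,ax,o=hole(x[:2],x[2],k,0,x[3] if len(x)>3 else 0)
            t=((m-cp)@ax)/(ray@ax);Y=cp+ray*t[:,None];r=np.linalg.norm(Y-m,axis=1)
            val=np.clip(-(X-m)@ax,0,.008)/.008 if mode==0 else np.clip(1-gi/90.,0,1)
            wi=1/(1+np.exp((r-.0087)/.0006));wo=(1/(1+np.exp((r-.014)/.0006)))*(1/(1+np.exp((.0100-r)/.0006)))
            c+=(val*wo).sum()/wo.sum()-(val*wi).sum()/wi.sum()
        return c
    for mode in(0,1):
        best=min((minimize(cost,[.565+a,.22+b,.77+q],args=(mode,),method="Nelder-Mead",options=dict(initial_simplex=None,xatol=1e-5,fatol=1e-5)) for a in(-.003,.003) for b in(-.003,.003) for q in (-.05,.05)),key=lambda r:r.fun)
        print(n,mode,best.x.round(4),np.degrees(best.x[2]).round(2),best.fun)
    # rack hole lattice + tube tops
    for nm,z0,box in(("L1",.112,(.533,-.177)),("L2",.112,(.443,-.203)),("load0",.178,(.6,.253)),("load3",.178,(.535,.191))):
        q=W[(np.hypot(W[...,0]-box[0],W[...,1]-box[1])<.018)&(W[...,2]>z0-.004)];
        print(n,nm,len(q),q.mean(0).round(4),((q.max(0)+q.min(0))/2).round(4))
    z=W[...,2];m=((z>.068)&(z<.14)&(abs(W[...,0]-.485)<.13)&(abs(W[...,1]+.205)<.075));k,l,s,c=cv2.connectedComponentsWithStats(m.astype(np.uint8))
    i=1+s[1:,4].argmax();q=W[(l==i)&(z<.076)];print("rack",cv2.minAreaRect(q[:,:2].astype(np.float32)*1000))
E
```

```text
Traceback (most recent call last):
cv2.error: OpenCV(4.12.0) /io/opencv/modules/imgproc/src/imgwarp.cpp:1713: error: (-215:Assertion failed) dst.cols < SHRT_MAX && dst.rows < SHRT_MAX && src.cols < SHRT_MAX && src.rows < SHRT_MAX in function 'remap'
```

```bash
cat > fit.py <<'E'
from h import *
from scipy.optimize import minimize
from scipy.ndimage import map_coordinates as mc
for n in("scene","top"):
    f=np.load(n+"0.npz");W=cloud(n,f["d"]);p=f["p"];g=p.astype(float).mean(-1)
    K,cp,M=cam(n)
    b=(290,410,180,280) if n=="scene" else (130,215,140,230)
    v,u=np.mgrid[b[2]:b[3]:.5,b[0]:b[1]:.5].reshape(2,-1)
    ray=np.stack([(u-K[0,2])/K[0,0],-(v-K[1,2])/K[1,1],-np.ones_like(u)],-1)@M.T
    gi=mc(g,[v,u],order=1);dd=mc(f["d"],[v,u],order=0);X=cp+ray*dd[:,None]
    def cost(x,mode):
        c=0
        for k in(1,2,4,5):
            m,ax,o=hole(x[:2],x[2],k)
            t=((m-cp)@ax)/(ray@ax);Y=cp+ray*t[:,None];r=np.linalg.norm(Y-m,axis=1)
            val=np.clip(-(X-m)@ax,0,.008)/.008 if mode==0 else np.clip(1-gi/90.,0,1)
            wi=1/(1+np.exp((r-.0087)/.0006));wo=(1/(1+np.exp((r-.014)/.0006)))*(1/(1+np.exp((.0100-r)/.0006)))
            c+=(val*wo).sum()/wo.sum()-(val*wi).sum()/wi.sum()
        return c
    for mode in(0,1):
        best=min((minimize(cost,x0,args=(mode,),method="Nelder-Mead",options=dict(initial_simplex=np.array(x0)+np.vstack([np.zeros(3),np.diag([.005,.005,.08])]),xatol=1e-5,fatol=1e-5)) for x0 in([.563,.217,.74],[.567,.222,.8],[.563,.222,.8],[.567,.217,.74])),key=lambda r:r.fun)
        print(n,mode,best.x.round(4),np.degrees(best.x[2]).round(2),best.fun)
    for nm,z0,box in(("L1",.112,(.533,-.177)),("L2",.112,(.443,-.203)),("load0",.178,(.6,.253)),("load3",.178,(.535,.191))):
        q=W[(np.hypot(W[...,0]-box[0],W[...,1]-box[1])<.018)&(W[...,2]>z0-.004)];
        if len(q):print(n,nm,len(q),q.mean(0).round(4),((q.max(0)+q.min(0))/2).round(4))
    z=W[...,2];m=((z>.068)&(z<.14)&(abs(W[...,0]-.485)<.13)&(abs(W[...,1]+.205)<.075));k,l,s,c=cv2.connectedComponentsWithStats(m.astype(np.uint8))
    i=1+s[1:,4].argmax();q=W[(l==i)&(z<.076)];print("rack",cv2.minAreaRect(q[:,:2].astype(np.float32)*1000))
E
python3 fit.py
```

```text
scene 0 [0.5653 0.2211 0.7489] 42.91 -2.5435843254194825
scene 1 [0.5691 0.2258 0.809 ] 46.35 -0.5926583932512515
scene L1 43 [ 0.5331 -0.1759  0.1119] [ 0.5321 -0.1768  0.1119]
scene L2 37 [ 0.4427 -0.2023  0.1117] [ 0.4425 -0.2031  0.1117]
scene load0 60 [0.6005 0.2525 0.1775] [0.5989 0.2521 0.1781]
scene load3 52 [0.5345 0.1903 0.1779] [0.5351 0.191  0.1782]
rack ((515.4703979492188, -206.06503295898438), (103.61013793945312, 194.27342224121094), 87.70506286621094)
top 0 [0.5637 0.22   0.7531] 43.15 -2.8159974577180207
top 1 [0.5644 0.2233 0.7349] 42.11 -1.0419649550900845
top L1 36 [ 0.5283 -0.1785  0.1121] [ 0.5281 -0.1791  0.112 ]
top L2 39 [ 0.4377 -0.2052  0.1118] [ 0.4377 -0.2055  0.1125]
top load0 34 [0.5957 0.2499 0.1785] [0.5942 0.2486 0.1787]
top load3 40 [0.5293 0.1883 0.1783] [0.5304 0.1889 0.1798]
rack ((513.32470703125, -208.2960968017578), (102.6646957397461, 192.27146911621094), 88.07588958740234)fit.py:17: RuntimeWarning: overflow encountered in exp
  wi=1/(1+np.exp((r-.0087)/.0006));wo=(1/(1+np.exp((r-.014)/.0006)))*(1/(1+np.exp((.0100-r)/.0006)))
```

```bash
cat >> h.py <<'E'
C=np.array([.5645,.2205]);PH=np.radians(43.)
def down(yang):  # tool pointing down, tool y at world angle yang (deg)
    return R.from_euler("xyz",[np.pi,0,np.radians(90+yang)]).as_matrix()
def goto(pos,Rt):
    s=observe();R0=R.from_euler("xyz",s["orientation"]).as_matrix()
    t=R0.T@(np.array(pos)-s["tool_pos"]);w=R.from_matrix(R0.T@Rt).as_rotvec()
    print("t",round(s["t"],2),"tcp",s["tool_pos"].round(4),"F",s["force"].round(1),"grip",round(s["grip_width"],3),round(s["finger_force"],1),"j",np.degrees(s["joint_positions"]).round(0))
    print("MOVE",t.round(4),w.round(4),"rows>=",np.ceil(max(np.linalg.norm(t)/.0417,np.degrees(np.linalg.norm(w))/7.16)))
E
python3 - <<'E'
from h import *
goto([.46,.15,.28],down(-2))
f=np.load("top0.npz");W=cloud("top",f["d"]);z=W[...,2]
m=(z>.17)&(z<.26)&(W[...,0]>.3)&(W[...,0]<.8)&(W[...,1]<.15)
k,l,s,c=cv2.connectedComponentsWithStats(m.astype(np.uint8))
for i in range(1,k):
    if s[i,4]>10:w=W[l==i];print(s[i],w.min(0).round(3),w.max(0).round(3))
E
```

```text
t 0.8 tcp [0.2832 0.585  0.2313] F [ 0.2 -0.1 -0. ] grip 1.004 0.0 j [61. 28. 91. -0. 61. -3.]
MOVE [-0.3487 -0.3145 -0.0487] [-0.      0.      1.1548] rows>= 12.0
[227  89  18  28 265] [0.725 0.004 0.171] [0.8   0.05  0.225]
[213 188   9  13  50] [0.5   0.072 0.17 ] [0.533 0.095 0.177]
```

{"op": "play_rows", "data": {
  "increments": [
    [-0.349,-0.314,-0.049,0,0,1.155,0.4],
    [-0.349,-0.314,-0.049,0,0,1.155,0.4],
    [-0.349,-0.314,-0.049,0,0,1.155,0.4],
    [-0.349,-0.314,-0.049,0,0,1.155,0.4],
    [-0.349,-0.314,-0.049,0,0,1.155,0.4]
  ],
  "force": 30
}}

```text
t: 1.22
tool_pos: [0.3617, 0.3915, 0.2531]
orientation: [3.141, 0.0, 2.06]
force: [1.5, 0.4, 0.6]
grip_width: 0.604
finger_force: 0.0
```

```bash
python3 -c "
from h import *
goto([.46,.15,.28],down(-2))"
```

```text
t 1.22 tcp [0.3617 0.3915 0.2531] F [1.5 0.4 0.6] grip 0.604 0.0 j [ 44.  17. 105.  -0.  58.  16.]
MOVE [-0.2594 -0.0267 -0.0269] [ 2.000e-04 -0.000e+00  5.243e-01] rows>= 7.0
```

{"op": "play_rows", "data": {
  "increments": [
    [-0.259,-0.027,-0.027,0,0,0.524,0.5],
    [-0.259,-0.027,-0.027,0,0,0.524,0.5],
    [-0.259,-0.027,-0.027,0,0,0.524,0.5],
    [-0.259,-0.027,-0.027,0,0,0.524,0.5],
    [-0.259,-0.027,-0.027,0,0,0.524,0.5]
  ]
}}

```text
t: 1.63
tool_pos: [0.4408, 0.1998, 0.2749]
orientation: [3.141, -0.0, 1.534]
force: [1.1, 1.2, 0.6]
grip_width: 0.499
finger_force: 0.0
```

```bash
python3 -c "
from h import *
goto([.4395,-.204,.22],down(-2))"
```

```text
t 1.63 tcp [0.4408 0.1998 0.2749] F [1.1 1.2 0.6] grip 0.499 0.0 j [ 21.  11. 110.   0.  59.  23.]
MOVE [-0.4036  0.0137  0.0548] [ 0.0006 -0.0003 -0.0022] rows>= 10.0
```

{"op": "play_rows", "data": {
  "increments": [
    [-0.22,0,0.01,0,0,0,0.5],
    [-0.22,0,0.01,0,0,0,0.5],
    [-0.22,0,0.01,0,0,0,0.5],
    [-0.22,0,0.01,0,0,0,0.5],
    [-0.22,0,0.01,0,0,0,0.5]
  ]
}}

```text
t: 2.05
tool_pos: [0.434, -0.0083, 0.2652]
orientation: [3.141, 0.0, 1.542]
force: [0.5, 0.2, -0.5]
grip_width: 0.5
finger_force: 0.0
```

```bash
python3 -c "
from h import *
goto([.4395,-.204,.20],down(-2))"
```

```text
t 2.05 tcp [ 0.434  -0.0083  0.2652] F [ 0.5  0.2 -0.5] grip 0.5 0.0 j [ -5.   8. 116.   0.  57.  -3.]
MOVE [-0.1955  0.0111  0.0652] [0.0008 0.     0.0061] rows>= 5.0
```

{"op": "play_rows", "data": {
  "increments": [
    [-0.195,0.011,0.065,0,0,0.006,0.5],
    [-0.195,0.011,0.065,0,0,0.006,0.5],
    [-0.195,0.011,0.065,0,0,0.006,0.5],
    [-0.195,0.011,0.065,0,0,0.006,0.5],
    [-0.195,0.011,0.065,0,0,0.006,0.5]
  ]
}}

```text
t: 2.47
tool_pos: [0.4394, -0.204, 0.1995]
orientation: [3.141, 0.0, 1.535]
force: [1.1, 0.2, -0.1]
grip_width: 0.501
finger_force: 0.0
```

Run:
```python
from h import *
goto([.4395,-.204,.083],down(-2))
p,d=capture("scene");np.savez("s1.npz",p=p,d=d)
cv2.imwrite("pics/c.png",cv2.resize(p[110:230,140:260,::-1],(600,600),interpolation=cv2.INTER_CUBIC))
```

```text
t 2.47 tcp [ 0.4394 -0.204   0.1995] F [ 1.1  0.2 -0.1] grip 0.501 0.0 j [-28.  17. 115.  -0.  49. -26.]
MOVE [-0.      0.      0.1165] [ 0.0006  0.0004 -0.0005] rows>= 3.0
```

View pics/c.png

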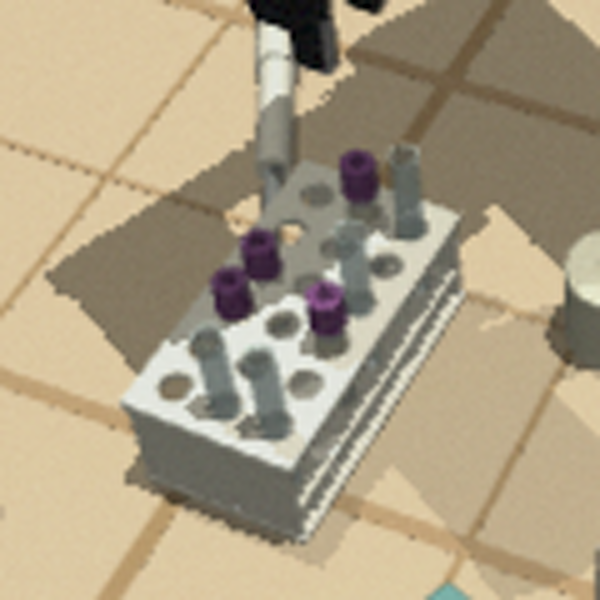

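The gripper is over L2, whose stopper is at crop (357,175). The neighbouring plain tube is to its right at (407,190).

{"op": "play_rows", "data": {
  "increments": [
    [0,0,0.035,0,0,0,0.5],
    [0,0,0.065,0,0,0,0.5],
    [0,0,0.09,0,0,0,0.5],
    [0,0,0.108,0,0,0,0.5],
    [0,0,0.117,0,0,0,0.5]
  ]
}}

```text
t: 2.93
tool_pos: [0.4388, -0.2012, 0.0809]
orientation: [-3.139, -0.001, 1.536]
force: [-0.8, 0.3, -0.8]
grip_width: 0.501
finger_force: 0.0
```

{"op": "play_rows", "data": {
  "increments": [
    [0,0,0,0,0,0,0.8],
    [0,0,0,0,0,0,0.9],
    [0,0,0,0,0,0,1],
    [0,0,0,0,0,0,1],
    [0,0,0,0,0,0,1]
  ],
  "force": 30
}}

```text
t: 3.35
tool_pos: [0.4404, -0.2019, 0.084]
orientation: [3.14, 0.001, 1.536]
force: [-0.2, 0.9, -0.3]
grip_width: 0.221
finger_force: 29.4
```

{"op": "play_rows", "data": {
  "increments": [
    [0,0,-0.01,0,0,0,1],
    [0,0,-0.04,0,0,0,1],
    [0,0,-0.075,0,0,0,1],
    [0,0,-0.11,0,0,0,1],
    [0,0,-0.145,0,0,0,1]
  ],
  "force": 40
}}

```text
t: 3.77
tool_pos: [0.4393, -0.2014, 0.2307]
orientation: [3.141, 0.0, 1.536]
force: [1.9, -0.7, 0.1]
grip_width: 0.22
finger_force: 39.6
```

{"op": "play_rows", "data": {
  "increments": [
    [0,0,-0.035,0,0,0,1],
    [0,0,-0.07,0,0,0,1],
    [0,0,-0.09,0,0,0,1],
    [0,0,-0.1,0,0,0,1],
    [0,0,-0.1,0,0,0,1]
  ]
}}

```text
t: 4.18
tool_pos: [0.4404, -0.202, 0.3307]
orientation: [3.138, 0.002, 1.536]
force: [-0.3, 0.6, -1.1]
grip_width: 0.22
finger_force: 39.6
```

```bash
python3 -c "
from h import *
goto([.50,0.05,.335],down(3))"
```

```text
t 4.18 tcp [ 0.4404 -0.202   0.3307] F [-0.3  0.6 -1.1] grip 0.22 39.6 j [-28.   8. 105.   0.  66. -26.]
MOVE [ 0.2539  0.0508 -0.0046] [ 0.0039  0.0021 -0.0873] rows>= 7.0
```

```bash
cat >> h.py <<'E'
def hpose(k,s,flip=0,rot=0,dx=(0,0,0)):
    """TCP pose with tool along hole axis, TCP s above the mouth; tool y tangential (rot deg about tool z)"""
    m,ax,o=hole(C,PH,k,s);z=-ax;y=np.cross(np.array([0,0,1.]),o)*(-1 if flip else 1);x=np.cross(y,z)
    return m+np.array(dx),np.stack([x,y,z],1)@R.from_euler("z",rot,degrees=True).as_matrix()
E
python3 -c "
from h import *
for f in(0,1):goto(*hpose(1,.17,f));print(hpose(1,.17,f))"
```

```text
t 4.18 tcp [ 0.4404 -0.202   0.3307] F [-0.3  0.6 -1.1] grip 0.22 39.6 j [-28.   8. 105.   0.  66. -26.]
MOVE [0.4044 0.115  0.0371] [ 0.7509 -0.1036  2.7885] rows>= 24.0
(array([0.56967387, 0.19808949, 0.29322432]), array([[ 0.19481333, -0.97437006, -0.11247553],
       [-0.84382923, -0.22495105,  0.48718503],
       [-0.5       ,  0.        , -0.8660254 ]]))
t 4.18 tcp [ 0.4404 -0.202   0.3307] F [-0.3  0.6 -1.1] grip 0.22 39.6 j [-28.   8. 105.   0.  66. -26.]
MOVE [0.4044 0.115  0.0371] [ 0.0721  0.523  -0.2549] rows>= 11.0
(array([0.56967387, 0.19808949, 0.29322432]), array([[-0.19481333,  0.97437006, -0.11247553],
       [ 0.84382923,  0.22495105,  0.48718503],
       [ 0.5       ,  0.        , -0.8660254 ]]))
```

Use flip=1. First move halfway without tilting, then tilt.

{"op": "play_rows", "data": {
  "increments": [
    [0.2,0.057,0,0,0,-0.25,1],
    [0.2,0.057,0,0,0,-0.25,1],
    [0.2,0.057,0,0,0,-0.25,1],
    [0.2,0.057,0,0,0,-0.25,1],
    [0.2,0.057,0,0,0,-0.25,1]
  ]
}}

```text
t: 4.6
tool_pos: [0.503, -0.0018, 0.3265]
orientation: [-3.139, -0.001, 1.785]
force: [1.2, -0.2, -0.3]
grip_width: 0.218
finger_force: 39.6
```

```bash
python3 -c "
from h import *
goto(*hpose(1,.17,1))"
```

```text
t 4.6 tcp [ 0.503  -0.0018  0.3265] F [ 1.2 -0.2 -0.3] grip 0.218 39.6 j [ -4.  10. 103.   0.  67. -16.]
MOVE [0.181  0.1078 0.0332] [ 0.0011  0.523  -0.0125] rows>= 6.0
```

{"op": "play_rows", "data": {
  "increments": [
    [0.181,0.108,0.033,0,0.523,-0.012,1],
    [0.181,0.108,0.033,0,0.523,-0.012,1],
    [0.181,0.108,0.033,0,0.523,-0.012,1],
    [0.181,0.108,0.033,0,0.523,-0.012,1],
    [0.181,0.108,0.033,0,0.523,-0.012,1]
  ]
}}

```text
t: 5.02
tool_pos: [0.5692, 0.1911, 0.2925]
orientation: [-3.14, -0.531, 1.793]
force: [0.2, -1.7, -1.3]
grip_width: 0.22
finger_force: 39.6
```

```bash
python3 -c "
from h import *
goto(*hpose(1,.115,1))"
```

```text
t 5.02 tcp [0.5692 0.1911 0.2925] F [ 0.2 -1.7 -1.3] grip 0.22 39.6 j [ -2.  24.  96.  31.  72. -28.]
MOVE [0.0057 0.0019 0.0577] [ 0.0006 -0.0074 -0.0042] rows>= 2.0
```

{"op": "play_rows", "data": {
  "increments": [
    [0.006,0.002,0.03,0,-0.007,-0.004,1],
    [0.006,0.002,0.055,0,-0.007,-0.004,1],
    [0.006,0.002,0.067,0,-0.007,-0.004,1],
    [0.006,0.002,0.067,0,-0.007,-0.004,1],
    [0.006,0.002,0.067,0,-0.007,-0.004,1]
  ]
}}

```text
t: 5.43
tool_pos: [0.5619, 0.2293, 0.2401]
orientation: [3.138, -0.516, 1.803]
force: [0.5, 0.0, 0.5]
grip_width: 0.219
finger_force: 39.6
```

Run:
```python
from h import *
goto(*hpose(1,.10,1))
ims=[]
for n,b in(("scene",(300,420,150,280)),("top",(130,215,140,230))):
    p,d=capture(n);np.savez(n+"2.npz",p=p,d=d)
    q=p[b[2]:b[3],b[0]:b[1],::-1];f=550/q.shape[0];ims.append(cv2.resize(q,None,fx=400/q.shape[1],fy=400/q.shape[1],interpolation=cv2.INTER_CUBIC))
h=max(i.shape[0] for i in ims);ims=[cv2.copyMakeBorder(i,0,h-i.shape[0],0,0,0) for i in ims]
cv2.imwrite("pics/d.png",np.hstack(ims))
```

```text
t 5.43 tcp [0.5619 0.2293 0.2401] F [0.5 0.  0.5] grip 0.219 39.6 j [  2.  26. 100.  33.  64. -29.]
MOVE [-0.0013  0.0006  0.0079] [0.0011 0.0075 0.0044] rows>= 1.0
```

View pics/d.png

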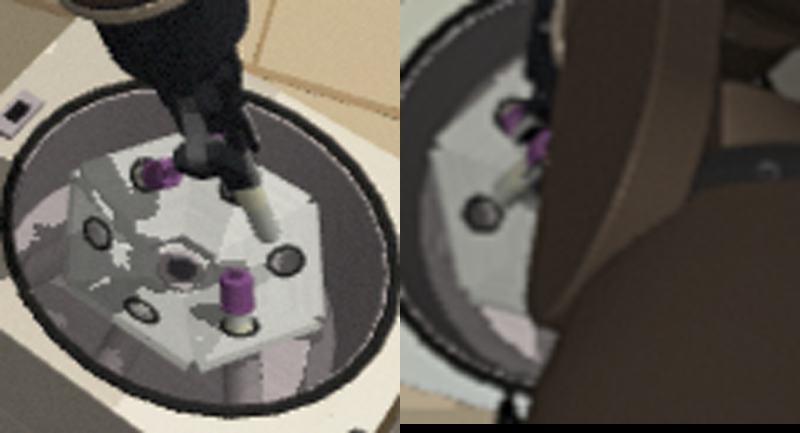

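Scene view: the tube bottom at (270,235) is heading for the hole at (287,260), and the top view agrees. I'll fit the tube's axis from depth next.

```bash
cat > tube.py <<'E'
from h import *
from scipy.optimize import least_squares
import sys
def fit(tag,k,flip,rot=0,cams=("scene","top")):
    s=observe();T=R.from_euler("xyz",s["orientation"]).as_matrix();p0=s["tool_pos"]
    for n in cams:
        W=cloud(n,np.load(n+tag+".npz")["d"]);q=(W.reshape(-1,3)-p0)@T
        q=q[np.isfinite(q[:,0])];q=q[(np.hypot(q[:,0],q[:,1])<.016)&(q[:,2]>.008)&(q[:,2]<.090)]
        zz=np.percentile(q[:,2],[1,50,98]).round(4);f=q[q[:,2]<zz[2]-.012]
        fun=lambda x:np.hypot(f[:,0]-x[0]-x[2]*(f[:,2]-.04),f[:,1]-x[1]-x[3]*(f[:,2]-.04))-.008
        r=least_squares(fun,[0,0,0,0],loss="soft_l1",f_scale=.001)
        r2=least_squares(lambda x:np.r_[fun([x[0],x[1],0,0])],[0,0],loss="soft_l1",f_scale=.001)
        print(n,len(f),"z",zz,"off+tilt",r.x.round(4),"off",r2.x.round(4),"rms",np.sqrt(np.mean(r.fun**2)).round(4))
if __name__=="__main__":fit(sys.argv[1],int(sys.argv[2]),int(sys.argv[3]))
E
python3 tube.py 2 1 1
```

```text
scene 103 z [0.0151 0.0442 0.0735] off+tilt [-0.0025 -0.0001 -0.0129 -0.0346] off [-0.0024  0.0001] rms 0.0007
top 33 z [0.0111 0.0425 0.0677] off+tilt [-0.0039 -0.0014 -0.0195  0.0275] off [-0.0038 -0.0015] rms 0.0006
```

{"op": "play_rows", "data": {
  "increments": [
    [0.0015,0.0013,0.008,0,0.018,0.004,1],
    [0.0015,0.0013,0.018,0,0.018,0.004,1],
    [0.0015,0.0013,0.026,0,0.018,0.004,1],
    [0.0015,0.0013,0.033,0,0.018,0.004,1],
    [0.0015,0.0013,0.038,0,0.018,0.004,1]
  ]
}}

```text
t: 5.95
tool_pos: [0.5588, 0.2498, 0.2073]
orientation: [3.139, -0.534, 1.799]
force: [-0.1, -0.5, -0.0]
grip_width: 0.219
finger_force: 39.6
```

Run:
```python
from h import *
goto(*hpose(1,.065,1))
for n in("scene","top"):
    p,d=capture(n);np.savez(n+"3.npz",p=p,d=d)
from tube import fit
fit("3",1,1)
s=observe();print(s["force"],s["tool_pos"])
```

```text
t 5.95 tcp [0.5588 0.2498 0.2073] F [-0.1 -0.5 -0. ] grip 0.219 39.6 j [  3.  29. 102.  35.  60. -31.]
MOVE [-0.0029 -0.0011  0.0042] [ 0.0019 -0.0105  0.0008] rows>= 1.0
scene 98 z [0.0141 0.0637 0.0722] off+tilt [-0.0027  0.0014 -0.0023 -0.0105] off [-0.0027  0.0014] rms 0.0006
top 34 z [0.0123 0.0673 0.0733] off+tilt [-0.0039 -0.0015  0.0013  0.0092] off [-0.0039 -0.0015] rms 0.0006
[-0.17104141  0.1084605  -0.6905586 ] [0.558638   0.24987022 0.2074425 ]
```

{"op": "play_rows", "data": {
  "increments": [
    [0,0,0.004,0,-0.005,0,1],
    [0,-0.0002,0.008,0,-0.005,0,1],
    [0,-0.0002,0.012,0,-0.005,0,1],
    [0,-0.0002,0.016,0,-0.005,0,1],
    [0,-0.0002,0.018,0,-0.005,0,1]
  ]
}}

```text
t: 6.47
tool_pos: [0.5569, 0.2586, 0.1924]
orientation: [3.138, -0.529, 1.799]
force: [-0.6, -0.8, 0.5]
grip_width: 0.215
finger_force: 39.6
```

Run:
```python
from h import *
s=observe();T=R.from_euler("xyz",s["orientation"]).as_matrix();print("Ftool",T.T@s["force"],T.T@s["torque"])
goto(*hpose(1,.0075,1))
```

```text
Ftool [-0.32367261 -0.75104889 -0.7606812 ] [ 0.19722235 -0.26218379 -0.00299275]
t 6.47 tcp [0.5569 0.2586 0.1924] F [-0.6 -0.8  0.5] grip 0.215 39.6 j [  4.  30. 103.  36.  58. -31.]
MOVE [-0.0034 -0.0013  0.0442] [ 0.0026 -0.0054  0.0011] rows>= 2.0
```

{"op": "play_rows", "data": {
  "increments": [
    [0,0,0.005,0,0,0,1],
    [0,0,0.01,0,0,0,1],
    [0,0,0.015,0,0,0,1],
    [0,0,0.02,0,0,0,1],
    [0,0,0.022,0,0,0,1]
  ]
}}

```text
t: 6.88
tool_pos: [0.5544, 0.2695, 0.1731]
orientation: [3.139, -0.529, 1.799]
force: [-1.4, -0.2, 0.1]
grip_width: 0.217
finger_force: 39.6
```

```bash
cat > st.py <<'E'
from h import *
import sys
s=observe();T=R.from_euler("xyz",s["orientation"]).as_matrix();print("Ftool",(T.T@s["force"]).round(2),(T.T@s["torque"]).round(2))
goto(*hpose(int(sys.argv[1]),float(sys.argv[2]),int(sys.argv[3]),float(sys.argv[4]) if len(sys.argv)>4 else 0))
E
python3 st.py 1 .0075 1
```

```text
Ftool [ 0.21 -1.4  -0.04] [ 0.15 -0.22  0.03]
t 6.88 tcp [0.5544 0.2695 0.1731] F [-1.4 -0.2  0.1] grip 0.217 39.6 j [  5.  31. 104.  37.  56. -32.]
MOVE [-0.0033 -0.0012  0.0219] [ 0.0022 -0.0055  0.0009] rows>= 1.0
```

{"op": "play_rows", "data": {
  "increments": [
    [0,0,0.005,0,0,0,1],
    [0,0,0.01,0,0,0,1],
    [0,0,0.014,0,0,0,1],
    [0,0,0.017,0,0,0,1],
    [0,0,0.018,0,0,0,1]
  ]
}}

```text
t: 7.3
tool_pos: [0.5525, 0.2783, 0.1578]
orientation: [3.139, -0.529, 1.799]
force: [-2.2, -0.9, -0.1]
grip_width: 0.22
finger_force: 39.7
```

```bash
python3 st.py 1 .0075 1
```

```text
Ftool [-0.35 -2.3  -0.11] [ 0.42 -0.26 -0.  ]
t 7.3 tcp [0.5525 0.2783 0.1578] F [-2.2 -0.9 -0.1] grip 0.22 39.7 j [  6.  32. 104.  38.  54. -33.]
MOVE [-0.0034 -0.0013  0.0042] [ 0.0024 -0.0054  0.001 ] rows>= 1.0
```

{"op": "play_rows", "data": {
  "increments": [
    [0,0,0.001,0,0,0,1],
    [0,0,0.002,0,0,0,1],
    [0,0,0.003,0,0,0,1],
    [0,0,0.0035,0,0,0,1],
    [0,0,0.004,0,0,0,1]
  ]
}}

```text
t: 7.72
tool_pos: [0.5522, 0.28, 0.1549]
orientation: [3.138, -0.529, 1.799]
force: [-2.6, -2.8, 1.8]
grip_width: 0.219
finger_force: 39.8
```

```bash
python3 st.py 1 .0075 1
```

```text
Ftool [-0.89 -3.11 -2.67] [ 0.77 -0.32 -0.03]
t 7.72 tcp [0.5522 0.28   0.1549] F [-2.6 -2.8  1.8] grip 0.219 39.8 j [  6.  32. 104.  38.  54. -33.]
MOVE [-0.0033 -0.0014  0.0009] [ 0.0028 -0.0054  0.0012] rows>= 1.0
```

{"op": "play_rows", "data": {
  "increments": [
    [0,0,0.0005,0,0,0,1],
    [0,0,0.001,0,0,0,1],
    [0,0,0.0015,0,0,0,1],
    [0,0,0.002,0,0,0,1],
    [0,0,0.002,0,0,0,1]
  ]
}}

```text
t: 8.13
tool_pos: [0.5523, 0.2805, 0.1542]
orientation: [3.137, -0.529, 1.8]
force: [-6.2, -12.9, 18.5]
grip_width: 0.218
finger_force: 41.8
```

```bash
python3 st.py 1 .0075 1
```

```text
Ftool [ -0.36  -8.86 -21.63] [ 1.74 -0.32 -0.01]
t 8.13 tcp [0.5523 0.2805 0.1542] F [ -6.2 -12.9  18.5] grip 0.218 41.8 j [  6.  32. 104.  39.  54. -33.]
MOVE [-0.0034 -0.0016 -0.0001] [ 0.0035 -0.0053  0.0018] rows>= 1.0
```

{"op": "play_rows", "data": {
  "increments": [
    [0,0,-0.0015,0,0,0,1],
    [0,0,-0.0015,0,0,0,0.75],
    [0,0,-0.0015,0,0,0,0.67],
    [0,0,-0.0015,0,0,0,0.67],
    [0,0,-0.0015,0,0,0,0.67]
  ]
}}

```text
t: 8.55
tool_pos: [0.5524, 0.2804, 0.1544]
orientation: [3.138, -0.529, 1.799]
force: [0.1, 1.6, 0.5]
grip_width: 0.33
finger_force: 0.0
```

{"op": "play_rows", "data": {
  "increments": [
    [0,0,-0.005,0,0,0,0.67],
    [0,0,-0.02,0,0,0,0.67],
    [0,0,-0.045,0,0,0,0.67],
    [0,0,-0.08,0,0,0,0.67],
    [0,0,-0.12,0,0,0,0.67]
  ]
}}

```text
t: 8.97
tool_pos: [0.5646, 0.2207, 0.2584]
orientation: [3.141, -0.529, 1.798]
force: [0.6, 0.8, 0.9]
grip_width: 0.326
finger_force: 0.0
```

Run:
```python
from h import *
for n,b in(("scene",(300,420,150,280)),):
    p,d=capture(n);np.savez(n+"4.npz",p=p,d=d)
    cv2.imwrite("pics/e.png",cv2.resize(p[150:280,300:420,::-1],(540,585),interpolation=cv2.INTER_CUBIC))
    W=cloud(n,d)
    for k in(0,1,3):
        m,ax,o=hole(C+[.0008,.0006],PH,k);q=(W.reshape(-1,3)-m);s=q@ax;r=np.linalg.norm(q-s[:,None]*ax,axis=1)
        w=(r<.008)&(s>.028)&(s<.06);print(k,w.sum(),np.percentile(s[w],[50,90]) if w.sum() else "")
goto([.53,.03,.30],down(88))
goto([.53,.03,.30],down(-92))
```

```text
0 33 [0.03636044 0.03737093]
1 42 [0.0362363  0.03785866]
3 41 [0.03705855 0.03940478]
t 9.02 tcp [0.5686 0.2179 0.2655] F [ 4.  -3.6  8.6] grip 0.33 0.0 j [  0.  25.  98.  32.  67. -28.]
MOVE [-0.1331 -0.0793 -0.1182] [ 0.3527 -0.4422 -1.2757] rows>= 12.0
t 9.02 tcp [0.5686 0.2179 0.2655] F [ 4.  -3.6  8.6] grip 0.33 0.0 j [  0.  25.  98.  32.  67. -28.]
MOVE [-0.1331 -0.0793 -0.1182] [-0.4745 -0.3784  1.7857] rows>= 16.0
```

View pics/e.png

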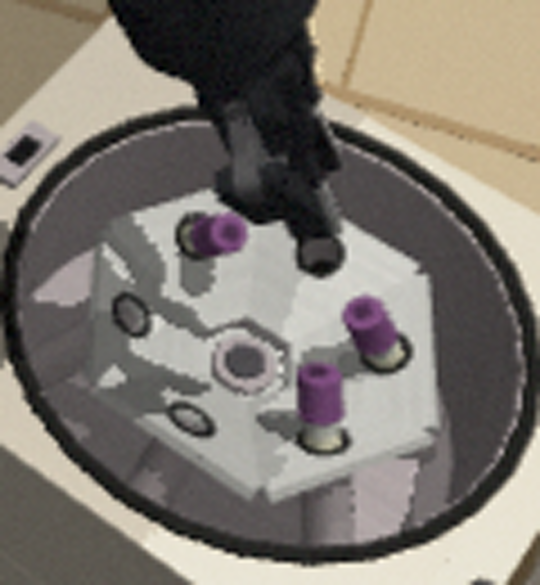

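The first tube is home: its stopper at crop (370,315) stands as high as the other two. Next is the second tube.

{"op": "play_rows", "data": {
  "increments": [
    [-0.133,-0.079,-0.118,0.353,-0.442,-1.276,0.5],
    [-0.133,-0.079,-0.118,0.353,-0.442,-1.276,0.5],
    [-0.133,-0.079,-0.118,0.353,-0.442,-1.276,0.5],
    [-0.133,-0.079,-0.118,0.353,-0.442,-1.276,0.5],
    [-0.133,-0.079,-0.118,0.353,-0.442,-1.276,0.5]
  ]
}}

```text
t: 9.43
tool_pos: [0.5273, 0.0301, 0.2936]
orientation: [3.048, -0.292, 2.415]
force: [1.1, -0.0, 0.3]
grip_width: 0.505
finger_force: 0.0
```

```bash
python3 -c "
from h import *
goto([.5305,-.12,.25],down(88))"
```

```text
t 9.43 tcp [0.5273 0.0301 0.2936] F [ 1.1 -0.   0.3] grip 0.505 0.0 j [ -9.  20.  97.  14.  75. -62.]
MOVE [-0.1103 -0.1107  0.002 ] [ 0.1902 -0.2486 -0.6996] rows>= 7.0
```

{"op": "play_rows", "data": {
  "increments": [
    [-0.11,-0.111,0.002,0.19,-0.249,-0.7,0.5],
    [-0.11,-0.111,0.002,0.19,-0.249,-0.7,0.5],
    [-0.11,-0.111,0.002,0.19,-0.249,-0.7,0.5],
    [-0.11,-0.111,0.002,0.19,-0.249,-0.7,0.5],
    [-0.11,-0.111,0.002,0.19,-0.249,-0.7,0.5]
  ]
}}

```text
t: 9.85
tool_pos: [0.5294, -0.1212, 0.2473]
orientation: [3.11, -0.049, 2.977]
force: [-0.2, -0.4, -0.2]
grip_width: 0.497
finger_force: 0.0
```

```bash
python3 -c "
from h import *
goto([.5305,-.1778,.20],down(88))"
```

```text
t 9.85 tcp [ 0.5294 -0.1212  0.2473] F [-0.2 -0.4 -0.2] grip 0.497 0.0 j [-17.  20. 102.   2.  61. -98.]
MOVE [-0.0127 -0.0571  0.045 ] [ 0.0347 -0.0473 -0.1307] rows>= 2.0
```

{"op": "play_rows", "data": {
  "increments": [
    [-0.013,-0.057,0.045,0.035,-0.047,-0.131,0.5],
    [-0.013,-0.057,0.045,0.035,-0.047,-0.131,0.5],
    [-0.013,-0.057,0.045,0.035,-0.047,-0.131,0.5],
    [-0.013,-0.057,0.045,0.035,-0.047,-0.131,0.5],
    [-0.013,-0.057,0.045,0.035,-0.047,-0.131,0.5]
  ]
}}

```text
t: 10.27
tool_pos: [0.531, -0.1729, 0.2015]
orientation: [3.139, -0.001, 3.103]
force: [0.3, 0.8, 0.5]
grip_width: 0.499
finger_force: 0.0
```

```bash
python3 -c "
from h import *
goto([.5305,-.1778,.083],down(88))"
```

```text
t 10.27 tcp [ 0.531  -0.1729  0.2015] F [0.3 0.8 0.5] grip 0.499 0.0 j [ -21.   22.  105.    0.   53. -109.]
MOVE [ 0.0002 -0.0053  0.1185] [ 0.003  -0.0006 -0.0038] rows>= 3.0
```

{"op": "play_rows", "data": {
  "increments": [
    [0,-0.005,0.03,0.003,0,-0.004,0.5],
    [0,-0.005,0.06,0.003,0,-0.004,0.5],
    [0,-0.005,0.06,0.003,0,-0.004,0.5],
    [0,-0.005,0.06,0.003,0,-0.004,0.5],
    [0,-0.005,0.06,0.003,0,-0.004,0.5]
  ]
}}

```text
t: 10.68
tool_pos: [0.5315, -0.1775, 0.1427]
orientation: [-3.141, 0.001, 3.108]
force: [0.0, 0.2, 1.4]
grip_width: 0.501
finger_force: 0.0
```

```bash
python3 -c "
from h import *
goto([.5305,-.1778,.083],down(88))"
```

```text
t 10.68 tcp [ 0.5315 -0.1775  0.1427] F [0.  0.2 1.4] grip 0.501 0.0 j [ -22.   27.  108.   -0.   45. -110.]
MOVE [ 0.0011 -0.0003  0.0597] [-0.0006  0.0006  0.0017] rows>= 2.0
```

{"op": "play_rows", "data": {
  "increments": [
    [0.001,0,0.02,0,0,0,0.5],
    [0.001,0,0.04,0,0,0,0.5],
    [0.001,0,0.054,0,0,0,0.5],
    [0.001,0,0.06,0,0,0,0.5],
    [0.001,0,0.06,0,0,0,0.5]
  ]
}}

```text
t: 11.1
tool_pos: [0.5299, -0.1776, 0.0815]
orientation: [-3.141, -0.001, 3.108]
force: [-0.4, 0.1, 0.3]
grip_width: 0.505
finger_force: 0.0
```

{"op": "play_rows", "data": {
  "increments": [
    [0,0,0,0,0,0,0.8],
    [0,0,0,0,0,0,0.9],
    [0,0,0,0,0,0,1],
    [0,0,0,0,0,0,1],
    [0,0,0,0,0,0,1]
  ],
  "force": 40
}}

```text
t: 11.52
tool_pos: [0.5305, -0.1781, 0.0823]
orientation: [-3.141, 0.001, 3.108]
force: [-0.7, -0.2, 8.6]
grip_width: 0.216
finger_force: 39.3
```

{"op": "play_rows", "data": {
  "increments": [
    [0,0,-0.01,0,0,0,1],
    [0,0,-0.04,0,0,0,1],
    [0,0,-0.075,0,0,0,1],
    [0,0,-0.11,0,0,0,1],
    [0,0,-0.145,0,0,0,1]
  ]
}}

```text
t: 11.93
tool_pos: [0.5293, -0.1774, 0.2286]
orientation: [-3.141, -0.001, 3.108]
force: [1.5, -0.6, -0.2]
grip_width: 0.22
finger_force: 39.5
```

{"op": "play_rows", "data": {
  "increments": [
    [0,0,-0.035,0,0,0,1],
    [0,0,-0.07,0,0,0,1],
    [0,0,-0.09,0,0,0,1],
    [0,0,-0.105,0,0,0,1],
    [0,0,-0.105,0,0,0,1]
  ]
}}

```text
t: 12.35
tool_pos: [0.5308, -0.178, 0.3356]
orientation: [-3.139, 0.005, 3.108]
force: [0.1, 0.0, 0.5]
grip_width: 0.221
finger_force: 39.5
```

```bash
for r in 90 -90; do python3 st.py 4 .17 0 $r;done
```

```text
Ftool [-0.07  0.03 -0.48] [ 0.04 -0.08  0.03]
t 12.35 tcp [ 0.5308 -0.178   0.3356] F [0.1 0.  0.5] grip 0.221 39.5 j [ -22.   15.   96.   -0.   69. -110.]
MOVE [-0.0142  0.4217  0.0415] [-0.0916 -0.7435  2.7902] rows>= 24.0
Ftool [-0.07  0.03 -0.48] [ 0.04 -0.08  0.03]
t 12.35 tcp [ 0.5308 -0.178   0.3356] F [0.1 0.  0.5] grip 0.221 39.5 j [ -22.   15.   96.   -0.   69. -110.]
MOVE [-0.0142  0.4217  0.0415] [ 0.5178 -0.0638 -0.2555] rows>= 11.0
```

{"op": "play_rows", "data": {
  "increments": [
    [-0.007,0.21,0.01,0.1,-0.012,-0.2,1],
    [-0.007,0.21,0.01,0.1,-0.012,-0.2,1],
    [-0.007,0.21,0.01,0.1,-0.012,-0.2,1],
    [-0.007,0.21,0.01,0.1,-0.012,-0.2,1],
    [-0.007,0.21,0.01,0.1,-0.012,-0.2,1]
  ]
}}

```text
t: 12.77
tool_pos: [0.5427, 0.032, 0.3211]
orientation: [-3.041, 0.001, -2.975]
force: [2.2, -0.5, 0.4]
grip_width: 0.222
finger_force: 39.5
```

```bash
python3 st.py 4 .17 0 -90
```

```text
Ftool [-2.05 -0.88 -0.36] [-0.03  0.    0.02]
t 12.77 tcp [0.5427 0.032  0.3211] F [ 2.2 -0.5  0.4] grip 0.222 39.5 j [  4.  14.  99.  -6.  66. -93.]
MOVE [-0.0514  0.207   0.0071] [ 0.4228 -0.0178 -0.058 ] rows>= 6.0
```

{"op": "play_rows", "data": {
  "increments": [
    [-0.051,0.207,0.007,0.423,-0.018,-0.058,1],
    [-0.051,0.207,0.007,0.423,-0.018,-0.058,1],
    [-0.051,0.207,0.007,0.423,-0.018,-0.058,1],
    [-0.051,0.207,0.007,0.423,-0.018,-0.058,1],
    [-0.051,0.207,0.007,0.423,-0.018,-0.058,1]
  ]
}}

```text
t: 13.18
tool_pos: [0.5553, 0.1983, 0.2983]
orientation: [-2.611, 0.001, -2.913]
force: [1.5, -0.3, -0.1]
grip_width: 0.217
finger_force: 39.5
```

```bash
python3 st.py 4 .105 0 -90
```

```text
Ftool [-1.39 -0.44  0.42] [-0.23 -0.04  0.04]
t 13.18 tcp [0.5553 0.1983 0.2983] F [ 1.5 -0.3 -0.1] grip 0.217 39.5 j [ 34.  26.  92. -29.  76. -58.]
MOVE [-0.0139  0.0397  0.0479] [-0.0071  0.0022  0.0011] rows>= 2.0
```

{"op": "play_rows", "data": {
  "increments": [
    [-0.014,0.04,0,-0.007,0.002,0.001,1],
    [-0.014,0.04,0.02,-0.007,0.002,0.001,1],
    [-0.014,0.04,0.04,-0.007,0.002,0.001,1],
    [-0.014,0.04,0.048,-0.007,0.002,0.001,1],
    [-0.014,0.04,0.048,-0.007,0.002,0.001,1]
  ]
}}

```text
t: 13.6
tool_pos: [0.5666, 0.2086, 0.2354]
orientation: [-2.623, -0.004, -2.917]
force: [-0.3, 0.2, -0.2]
grip_width: 0.221
finger_force: 39.5
```

{"op": "play_rows", "data": {
  "increments": [
    [0,0,0,0,0,0,1],
    [0,0,0,0,0,0,1],
    [0,0,0,0,0,0,1]
  ]
}}

```text
t: 13.85
tool_pos: [0.5681, 0.2102, 0.2384]
orientation: [-2.626, 0.001, -2.917]
force: [-1.0, -0.8, -0.5]
grip_width: 0.218
finger_force: 39.5
```

```bash
python3 st.py 4 .1 0 -90
python3 - <<'E'
from h import *
from tube import fit
for n in("scene","top"):
    p,d=capture(n);np.savez(n+"5.npz",p=p,d=d)
    if n=="scene":cv2.imwrite("pics/f.png",cv2.resize(p[150:280,300:420,::-1],(540,585),interpolation=cv2.INTER_CUBIC))
goto(*hpose(4,.1,0,-90))
fit("5",4,0)
T=hpose(4,.1,0,-90)[1]
print("hole shift scene",T.T@[.0008,.0006,0],"top",T.T@[-.0008,-.0005,0])
E
```

```text
Ftool [ 1.15 -0.27  0.71] [-0.26  0.06  0.05]
t 13.85 tcp [0.5681 0.2102 0.2384] F [-1.  -0.8 -0.5] grip 0.218 39.5 j [ 34.  30.  93. -29.  71. -56.]
MOVE [0.0012 0.0018 0.0056] [ 0.0075 -0.0001 -0.0024] rows>= 1.0
t 13.95 tcp [0.568  0.2102 0.2381] F [ 0.4 -0.3 -0.6] grip 0.218 39.5 j [ 34.  30.  93. -29.  71. -56.]
MOVE [0.0011 0.0017 0.0053] [ 0.0074 -0.0003 -0.002 ] rows>= 1.0
scene 154 z [0.0083 0.038  0.0711] off+tilt [-0.0016  0.0004  0.011  -0.0027] off [-0.0017  0.0005] rms 0.0009
top 66 z [0.0095 0.0383 0.0684] off+tilt [ 0.0007 -0.0008 -0.0143  0.0237] off [ 0.0009 -0.001 ] rms 0.0012
hole shift scene [-0.00091447  0.00035045 -0.00020233] top [ 0.00089197 -0.00026606  0.00015361]
```

View pics/f.png

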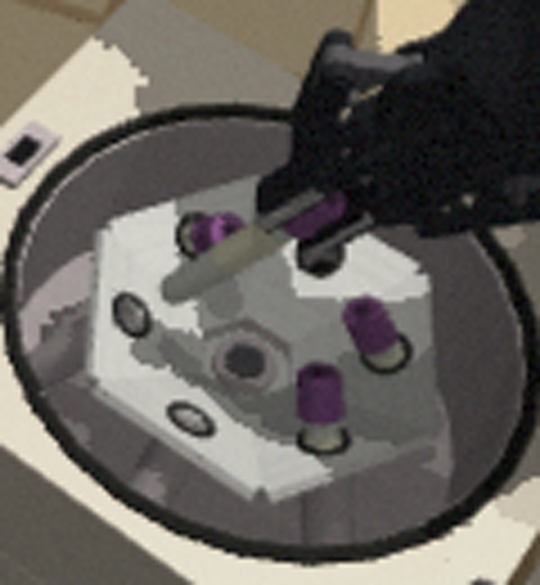

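Tube bottom at crop (175,290) is aimed at the free hole at (132,315). I'll insert with a small correction.

{"op": "play_rows", "data": {
  "increments": [
    [0.0016,0.0019,0.005,0.0075,0,-0.002,1],
    [0.0016,0.0019,0.015,0.0075,0,-0.002,1],
    [0.0016,0.0019,0.023,0.0075,0,-0.002,1],
    [0.0016,0.0019,0.03,0.0075,0,-0.002,1],
    [0.0016,0.0019,0.036,0.0075,0,-0.002,1]
  ]
}}

```text
t: 14.37
tool_pos: [0.5695, 0.1931, 0.2037]
orientation: [-2.617, -0.003, -2.915]
force: [0.3, -0.8, 0.4]
grip_width: 0.22
finger_force: 39.5
```

```bash
python3 st.py 4 .065 0 -90
python3 - <<'E'
from h import *
from tube import fit
for n in("scene","top"):
    p,d=capture(n);np.savez(n+"6.npz",p=p,d=d)
fit("6",4,0)
E
```

```text
Ftool [-0.09 -0.9   0.11] [-0.24 -0.06 -0.  ]
t 14.37 tcp [0.5695 0.1931 0.2037] F [ 0.3 -0.8  0.4] grip 0.22 39.5 j [ 33.  32.  96. -31.  67. -54.]
MOVE [-0.0013 -0.0008  0.0021] [-0.0011 -0.0025  0.0012] rows>= 1.0
scene 212 z [0.009  0.0489 0.0861] off+tilt [-0.0015  0.0006  0.0171 -0.0118] off [-0.0015  0.0006] rms 0.0028
top 114 z [0.0118 0.0551 0.0877] off+tilt [ 0.0009 -0.0009 -0.0123 -0.0193] off [ 0.0009 -0.001 ] rms 0.0032
```

{"op": "play_rows", "data": {
  "increments": [
    [-0.0004,-0.0003,0.004,0,0,0.001,1],
    [-0.0007,-0.0005,0.009,0,0,0.001,1],
    [-0.0007,-0.0005,0.014,0,0,0.001,1],
    [-0.0007,-0.0005,0.018,0,0,0.001,1],
    [-0.0007,-0.0005,0.02,0,0,0.001,1]
  ]
}}

```text
t: 14.88
tool_pos: [0.5725, 0.1835, 0.1872]
orientation: [-2.617, -0.002, -2.916]
force: [-0.2, -0.4, -0.7]
grip_width: 0.219
finger_force: 39.5
```

```bash
python3 st.py 4 .0075 0 -90
```

```text
Ftool [0.33 0.02 0.75] [-0.26  0.02 -0.05]
t 14.88 tcp [0.5725 0.1835 0.1872] F [-0.2 -0.4 -0.7] grip 0.219 39.5 j [ 32.  33.  97. -32.  65. -54.]
MOVE [-0.0006 -0.0003  0.0402] [-0.0009 -0.0021  0.    ] rows>= 1.0
```

{"op": "play_rows", "data": {
  "increments": [
    [0,0,0.005,0,0,0,1],
    [0,0,0.01,0,0,0,1],
    [0,0,0.015,0,0,0,1],
    [0,0,0.02,0,0,0,1],
    [0,0,0.021,0,0,0,1]
  ]
}}

```text
t: 15.3
tool_pos: [0.5747, 0.173, 0.1687]
orientation: [-2.617, -0.002, -2.916]
force: [0.3, -0.2, -0.8]
grip_width: 0.224
finger_force: 39.5
```

```bash
python3 st.py 4 .0075 0 -90
```

```text
Ftool [-0.26  0.17  0.83] [-0.24 -0.06  0.04]
t 15.3 tcp [0.5747 0.173  0.1687] F [ 0.3 -0.2 -0.8] grip 0.224 39.5 j [ 31.  34.  98. -33.  62. -53.]
MOVE [-0.0008 -0.0002  0.0189] [-0.0011 -0.0026  0.0002] rows>= 1.0
```

{"op": "play_rows", "data": {
  "increments": [
    [0,0,0.005,0,0,0,1],
    [0,0,0.01,0,0,0,1],
    [0,0,0.014,0,0,0,1],
    [0,0,0.016,0,0,0,1],
    [0,0,0.0165,0,0,0,1]
  ]
}}

```text
t: 15.72
tool_pos: [0.5767, 0.1653, 0.1549]
orientation: [-2.617, -0.002, -2.916]
force: [0.5, -0.4, -0.8]
grip_width: 0.222
finger_force: 39.5
```

{"op": "play_rows", "data": {
  "increments": [
    [0,0,0.0005,0,0,0,1],
    [0,0,0.001,0,0,0,1],
    [0,0,0.0015,0,0,0,1],
    [0,0,0.002,0,0,0,1],
    [0,0,0.002,0,0,0,1]
  ]
}}

```text
t: 16.13
tool_pos: [0.5771, 0.1646, 0.1536]
orientation: [-2.617, -0.001, -2.915]
force: [-0.6, -0.1, -0.4]
grip_width: 0.214
finger_force: 39.5
```

```bash
python3 st.py 4 .0075 0 -90
```

```text
Ftool [0.56 0.24 0.36] [-0.25  0.01 -0.01]
t 16.13 tcp [0.5771 0.1646 0.1536] F [-0.6 -0.1 -0.4] grip 0.214 39.5 j [ 30.  35.  99. -33.  60. -52.]
MOVE [-0.0003 -0.0003  0.0015] [-0.0007 -0.0014 -0.0001] rows>= 1.0
```

{"op": "play_rows", "data": {
  "increments": [
    [0,0,0.0005,0,0,0,1],
    [0,0,0.001,0,0,0,1],
    [0,0,0.0015,0,0,0,1],
    [0,0,0.002,0,0,0,1],
    [0,0,0.002,0,0,0,1]
  ]
}}

```text
t: 16.55
tool_pos: [0.5777, 0.164, 0.1523]
orientation: [-2.618, -0.0, -2.915]
force: [-1.1, 3.3, 6.6]
grip_width: 0.218
finger_force: 40.3
```

```bash
python3 st.py 4 .0075 0 -90
```

```text
Ftool [ 0.33 -0.29 -7.46] [-0.22  0.13  0.02]
t 16.55 tcp [0.5777 0.164  0.1523] F [-1.1  3.3  6.6] grip 0.218 40.3 j [ 30.  35.  99. -33.  60. -52.]
MOVE [ 0.0001 -0.0003 -0.    ] [-0.0004 -0.0004 -0.0005] rows>= 1.0
```

{"op": "play_rows", "data": {
  "increments": [
    [0,0,0.0005,0,0,0,1],
    [0,0,0.001,0,0,0,1],
    [0,0,0.001,0,0,0,1]
  ]
}}

```text
t: 16.8
tool_pos: [0.5782, 0.164, 0.1521]
orientation: [-2.618, 0.001, -2.915]
force: [-2.1, 7.8, 14.1]
grip_width: 0.219
finger_force: 41.2
```

{"op": "play_rows", "data": {
  "increments": [
    [0,0,-0.001,0,0,0,1],
    [0,0,-0.001,0,0,0,0.75],
    [0,0,-0.001,0,0,0,0.67],
    [0,0,-0.001,0,0,0,0.67],
    [0,0,-0.001,0,0,0,0.67]
  ]
}}

```text
t: 17.22
tool_pos: [0.5772, 0.1635, 0.1516]
orientation: [-2.617, -0.002, -2.916]
force: [0.3, 0.4, 0.7]
grip_width: 0.332
finger_force: 0.0
```

{"op": "play_rows", "data": {
  "increments": [
    [0,0,-0.005,0,0,0,0.67],
    [0,0,-0.02,0,0,0,0.67],
    [0,0,-0.045,0,0,0,0.67],
    [0,0,-0.08,0,0,0,0.67],
    [0,0,-0.12,0,0,0,0.67]
  ]
}}

```text
t: 17.63
tool_pos: [0.5629, 0.222, 0.2561]
orientation: [-2.617, -0.004, -2.916]
force: [1.4, 0.9, -0.7]
grip_width: 0.327
finger_force: 0.0
```

```bash
python3 -c "
from h import *
goto([.46,.05,.33],down(60))"
```

```text
t 17.63 tcp [0.5629 0.222  0.2561] F [ 1.4  0.9 -0.7] grip 0.327 0.0 j [ 35.  30.  91. -29.  74. -56.]
MOVE [ 0.139  -0.1619  0.009 ] [-0.5014  0.1928  0.7322] rows>= 8.0
```

{"op": "play_rows", "data": {
  "increments": [
    [0,0,-0.04,0,0,0,0.67],
    [0.07,-0.08,-0.04,-0.25,0.1,0.36,0.67],
    [0.139,-0.162,-0.01,-0.5,0.193,0.73,0.67],
    [0.139,-0.162,0.009,-0.5,0.193,0.73,0.67],
    [0.139,-0.162,0.009,-0.5,0.193,0.73,0.67]
  ]
}}

```text
t: 18.05
tool_pos: [0.4834, 0.0984, 0.3248]
orientation: [-2.912, 0.051, 2.952]
force: [1.5, -1.3, 0.1]
grip_width: 0.332
finger_force: 0.0
```

{"op": "play_rows", "data": {
  "increments": [
    [0.05,-0.1,0,0,0,0,0.67],
    [0.05,-0.1,0,0,0,0,0.67],
    [0.05,-0.1,0,0,0,0,0.67],
    [0.05,-0.1,0,0,0,0,0.67],
    [0.05,-0.1,0,0,0,0,0.67]
  ]
}}

```text
t: 18.47
tool_pos: [0.4152, 0.0115, 0.3455]
orientation: [-2.908, 0.05, 2.953]
force: [0.9, 0.5, -0.1]
grip_width: 0.332
finger_force: 0.0
```

Run:
```python
from h import *
n="scene";p,d=capture(n)
cv2.imwrite("pics/g.png",cv2.resize(p[110:310,140:420,::-1],(784,560),interpolation=cv2.INTER_CUBIC))
W=cloud(n,d)
for k in(0,1,3,4):
    m,ax,o=hole(C+[.0008,.0006],PH,k);q=(W.reshape(-1,3)-m);s=q@ax;r=np.linalg.norm(q-s[:,None]*ax,axis=1)
    w=(r<.008)&(s>.028)&(s<.06);print(k,w.sum(),np.percentile(s[w],[50,90]) if w.sum() else "")
goto([.46,.0,.33],down(60))
```

```text
0 35 [0.03652663 0.03730005]
1 40 [0.03634203 0.03778342]
3 41 [0.03683603 0.03927547]
4 36 [0.03699122 0.03827565]
t 18.52 tcp [0.416  0.0123 0.3452] F [1.1 0.2 0.1] grip 0.328 0.0 j [  9.   3. 111. -14.  69. -64.]
MOVE [-0.0447  0.0003  0.0178] [-0.2225  0.0886  0.3287] rows>= 4.0
```

View pics/g.png

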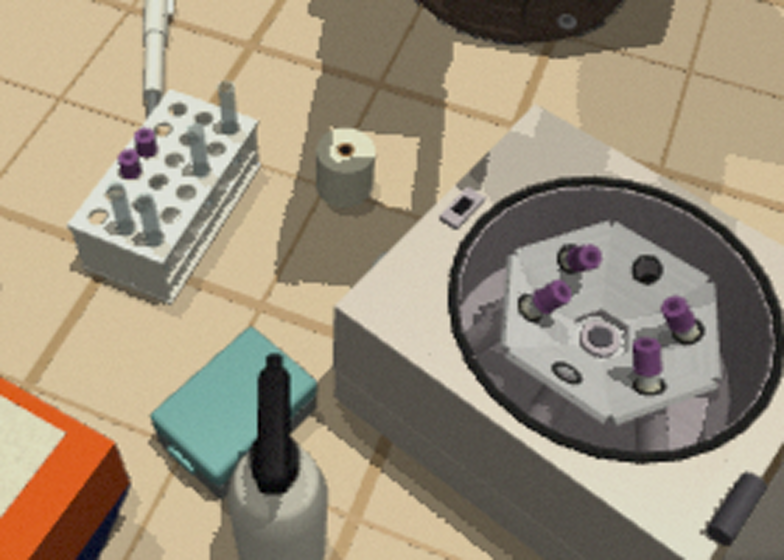

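The rotor now holds four stoppers, at (585,257), (552,295), (680,315) and (647,355), all standing 37 mm proud. The two new tubes face each other, and the rack and bench are undisturbed.

```bash
python3 -c "
from station import *
print(sign_off())"
```

```text
the job is handed in; nothing more can be done
None
```

Both long tubes are fully home in the rotor, stopper up and facing each other as a second pair in holes 1 and 4 (counting from whichever loaded hole is 0), and the job is handed in at about 18.5 s on the robot's clock.

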